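Zero the tart tally counter by its click wheel

ROBOT

A 7-joint arm with a two-finger parallel gripper is mounted at the origin on a cart in front of the work surface, level with it; the furniture and walls round the work are solid. World frame = base frame: x ahead of the robot, y to its left, z up, the work surface at z = 0. Lengths are in m, angles in rad, forces in N, time in s.
With the tool pointing down it reaches from about 0.425 to 0.925 m from the base axis. Payload 6.8 kg.
Tool frame: the origin (TCP) lies midway between the tips of the shut fingers; the grasp point (between the pads) lies 19 mm behind it; z points along the fingers, y is the line along which they close (so a half turn about z gives the same grasp; the last joint's range is limited). The gripper opens to 85 mm and grips with 20 to 120 N. Pads are 22 mm wide; open, the fingers measure 114 mm over their backs; the gripper's body (76 mm by 85 mm) begins 54 mm behind the grasp point. The pads swing forward as they close: fully open they stand 13 mm farther back than shut.
Start: joints at [1.126, 0.477, 0.022, 1.555, -0.011, 1.109, -0.083], TCP at [0.223, -0.637, 0.231] pointing down, gripper open.
Joint ranges: [-2.96, 2.96], [-0.34, 2.1], [-1.41, 1.46], [0.24, 2.44], [-1.37, 4.51], [0.17, 1.92], [-2.96, 2.96]. Speed limits (rad/s): [2.39, 2.39, 3.14, 3.14, 3.14, 3.14, 3.14].

INTERFACE

Orientations are given as a rotation vector (axis times angle).
In Python, from bench import r gives the robot as it stands. The module is installed in compiled form; this text tells all that it offers.
- The arm moves only by the tool apply_moves, never from a script. Its argument "rows" is a list of rows, each a list of 6 numbers: the shift along the tool's x, y, z scaled (see below), then the turn, a rotation vector about the tool's x, y, z scaled (see below). A call has 1 to 5 rows; each row is the pose to reach, as a shift and turn from the pose commanded when the call began, along the tool's axes at that moment; what a row does not reach only later rows make up. The controller multiplies each number of a shift by 0.25 m and each number of a turn by 90 degrees. A row lasts 1/8 s, in which the tool goes at most 62.5 mm and 10.7 degrees, less where a joint would pass 70% of its speed; a pose out of reach is approached as far as the arm can. A call with a number of a shift or a turn outside -1 to 1 is refused whole. A call with a gripper value outside its range is refused whole. "claw" is the opening, from 0 (shut) to 1 (fully open), set as the call begins (left out, the last holds). The fingers move at their own pace and stop on an object; "newtons" is the grip in N (left out, the last holds). Time passes only in rows, so rows that repeat a pose let the fingers close. It gives the time, the measured TCP pose, the force, the opening and the grip force at its end, in the units of the state.
- r.get_obs(): the state, without advancing time (a new reading comes with each control period).
- r.grab_frame(name): name is "scene" or "top"; returns a dict with "pixels" (384x512x3 uint8, red, green, blue), "intrinsics" (3x3 intrinsics, pixels), "eye" and "attitude" of the camera in the world. Camera axes: x right, y up, looking along -z (the intrinsics and any distortion apply to the point x, -y, -z); pixel columns grow to the right and rows downward; lengths in m; the calibration is good to about 2 mm. A picture is of the moment at which its call begins. There is no depth.
- r.hand_in(): hands the job in; it is judged then, once.
Trained networks look in a picture, given as the dict that the camera call returned (one of the last four; its "shot" number tells which), for a name from the list of things; names that differ only in an ending like _2 or _b are one class to them, and where a whole thing is asked for, a point or a joint stands for the part that bears it (a point fixed in the world has none). Each returns a list of dicts, best first, with "conf" (0 to 1); they miss things now and then, are a little off and sometimes report something else, mostly with a low value. They report only what shows in the picture. A call takes as long as a camera call.
- r.search_frame(picture, thing): "rect" ([left, top, width, height] in pixels, round what is visible of it).
- r.outline_of(picture, thing): "pixels" (384x512 bool, what is visible of it) and "rect" ([left, top, width, height] in pixels, round what is visible of it).
- r.landmark_of(picture, thing): "point" ([column, row] in pixels: a listed point, or the origin of a listed thing).
The state is a dict: "clock": time; "joints": joint angles; "qvel": joint speeds; "tau": joint torques, N m; "tcp_pos": TCP position; "orientation": TCP orientation; "contact_force": force on the tool from outside, world axes, zero at the start; "moment": the same for the moment, N m; "grip_width": finger opening in m; "gripper_force": force on a finger pad.
Only numpy, scipy, OpenCV 4.12 (cv2) and the standard library are available. Lean on these libraries where they do the work, as an engineer would, in place of code of your own. Each camera call takes 0.05 s, during which the arm holds its last target. There are 200 camera calls.

TASK

A new batch of tarts is about to be counted, so set the tally counter back to its start mark: with a fingertip against the lobes on its edge, flick the wheel clockwise (seen from above) click by click until the orange lobe stands in its click right at the white pointer, and not past it. Let the wheel come to rest for a moment one click short of the pointer, give it the last single flick, then take the hand away. Nothing is to be gripped or lifted, be gentle with the counter, and leave the tarts, plate, mug and spice jar where they are.

Things in the scene. Friction and masses are not known exactly. Their poses are not given: they have to be found in the camera images.
- tally: Tally counter fixed to the worktop. Origin on the wheel's vertical axis at z = 0; +x points from the wheel to the blue body behind it (away from the robot to within 0.5 rad), z up. Blue body 46 x 112 x 75 mm, 78 to 124 mm from the axis along +x, white arrow on top. Black base plate 12 mm high, 64 mm wide, reaches 35 mm to the near side of the axis; nothing else lies below the lobes there.
- pointer_tip (a point): Tip of the white pointer (6 mm thick, underside 54 mm over the worktop) that reaches from the blue body over the wheel's far rim, 56 mm from the axis along the tally's +x, 57 mm high.
- wheel_axis (a point): Wheel's vertical axis at half lobe height, 38 mm over the worktop; axes as tally. Black disc of radius 40 mm with eight lobes (one orange, seven grey), 45 degrees apart, like spokes out to 64.5 mm from the axis; each 9 mm wide, round end, from 30 to 46 mm over the worktop. At 58 mm from the axis 36 mm is free between neighbours. At every click one lobe stands at the pointer.
- wheel (a joint): Wheel angle, rad, growing clockwise from above (near edge to the robot's left): 0 with the orange lobe at the pointer; lobes stand at -joint + k x 0.785 about z from the tally's +x. Clicks every 0.785; starts 2, 3 or 4 clicks before 0 (-1.57, -2.36, -3.14). Past half a click it snaps on, else springs back; needs about 3 N at a lobe's end; does not coast; no stop at 0; not to be reached anticlockwise.
- orange_tip (a point): Top of the outer end of the orange lobe, 60 mm from the wheel's axis, 46 mm over the worktop; turns with the wheel.
- plate: Bystander: loose white side plate, 226 mm across, 18 mm high, carries three tarts. Origin under its centre.
- mug: Bystander: loose striped stoneware mug, 84 x 100 x 92 mm. Origin under its centre.
- spice_jar: Bystander: loose spice jar with red cap, 45 mm across, 106 mm high. Origin under its centre.
- tart_1: Bystander: loose small tart in a fluted pastry case, 66 mm across, 22 mm high, on the plate. Origin under its centre.
- tart_2: Bystander: loose small tart in a fluted pastry case, 66 mm across, 22 mm high, on the plate. Origin under its centre.
- tart_3: Bystander: loose small tart in a fluted pastry case, 66 mm across, 22 mm high, on the plate. Origin under its centre.

How it is judged:
By the outcome, as a careful person would: the job done as asked, in the order asked, and still so for the second after the job is handed in, with the robot touching nothing.
It also fails if it takes over 61 s, if anything falls off the work surface, if the arm or the gripper's body presses on something with over 40 N, if the wrist force passes 120 N, or if a joint passes its speed limit or range.

## Working session

There is one attempt and no reset: what is moved stays moved. The work goes in short steps, Python scripts to look and compute and a tool call to move; the robot and the scene stay as the last step left them, time stands still between calls to the robot, and variables do not carry over. Pictures are saved under pics/ and viewed, at most 10 in all, crops included, and the job is handed in when it is done.

Besides the shell and the picture viewer there is one more tool, called after "Request:" as name(argument=value, ...) on one line, values as JSON. apply_moves: Moves the arm, as the interface text tells. Its arguments: {"type":"object","properties":{"rows":{"type":"array","items":{"type":"array","items":{"type":"number"}}},"claw":{"type":"number"},"newtons":{"type":"number"}},"required":["rows"]}

```bash
mkdir -p pics
cat > h.py <<'E'
import numpy as np, cv2
from bench import r
from scipy.spatial.transform import Rotation as R
def att(p):
    a=np.array(p["attitude"],float)
    return a if a.shape==(3,3) else R.from_rotvec(a).as_matrix() if a.size==3 else R.from_quat(a).as_matrix()
def ray(p,uv):
    K=np.array(p["intrinsics"]);d=np.linalg.inv(K)@[uv[0],uv[1],1]
    return np.array(p["eye"]),att(p)@[d[0],-d[1],-d[2]]
def onz(p,uv,z):
    e,d=ray(p,uv);return e+d*(z-e[2])/d[2]
def proj(p,X):
    c=att(p).T@(np.array(X)-p["eye"]);q=np.array(p["intrinsics"])@[c[0],-c[1],-c[2]];return q[:2]/q[2]
def save(p,n): cv2.imwrite("pics/"+n,p["pixels"][:,:,::-1])
E
python3 - <<'E'
from h import *
np.set_printoptions(precision=4,suppress=True)
Z={"pointer_tip":.057,"wheel_axis":.038,"orange_tip":.046,"tally":0,"plate":0,"mug":0,"spice_jar":0}
ims=[]
for n in("top","scene"):
    p=r.grab_frame(n);ims.append(p["pixels"][:,:,::-1]);save(p,n+"0.png")
    print(n,{k:v for k,v in p.items() if k!="pixels"})
    for t,z in Z.items():
        for d in r.landmark_of(p,t)[:2]: print(t,d["conf"],np.array(d["point"]),onz(p,d["point"],z))
o=r.get_obs();print(o)
E
```

```text
top {'intrinsics': array([[431.9232,   0.    , 255.9594],
       [  0.    , 431.9232, 182.0142],
       [  0.    ,   0.    ,   1.    ]]), 'eye': array([0.2281, 0.0348, 1.4893]), 'attitude': array([ 0.1647, -0.1306, -1.5715]), 'shot': 1}
pointer_tip 0.85 [253.3 166.5] [0.5543 0.0743 0.057 ]
wheel_axis 0.93 [249.3 186.1] [0.4901 0.0886 0.038 ]
orange_tip 0.61 [239.6 193.9] [0.4621 0.1212 0.046 ]
tally 0.83 [250.4 185.1] [0.5005 0.0862 0.    ]
plate 0.73 [165.9 195. ] [0.4675 0.3827 0.    ]
mug 0.71 [370.2 196.4] [ 0.4574 -0.3295  0.    ]
spice_jar 0.51 [372.1 160. ] [ 0.587 -0.343  0.   ]
scene {'intrinsics': array([[438.9746,   0.    , 247.1225],
       [  0.    , 438.9746, 193.485 ],
       [  0.    ,   0.    ,   1.    ]]), 'eye': array([-0.4982,  0.659 ,  0.6053]), 'attitude': array([ 0.6906, -1.1863, -1.8365]), 'shot': 2}
pointer_tip 0.68 [235.7 199.8] [0.5489 0.0854 0.057 ]
wheel_axis 0.88 [244.8 210.3] [0.5064 0.079  0.038 ]
orange_tip 0.75 [237.8 218.9] [0.4556 0.1313 0.046 ]
tally 0.94 [245.5 221. ] [0.51   0.0752 0.    ]
tally 0.58 [171.3 255.5] [0.4452 0.3366 0.    ]
plate 0.65 [154.3 255. ] [0.4709 0.3734 0.    ]
mug 0.85 [360.5 197.6] [ 0.4523 -0.3328  0.    ]
spice_jar 0.63 [335.4 185.4] [ 0.5759 -0.3322  0.    ]
{'clock': 0.8, 'joints': array([ 1.1259,  0.477 ,  0.0224,  1.5554, -0.0115,  1.1093, -0.0831]), 'qvel': array([-0.0015,  0.0013,  0.0009, -0.0004,  0.0001, -0.0006, -0.0015]), 'tau': array([  0.    , -59.6253,   1.6065, -28.1526,   0.0125,   0.0015,
        -0.    ]), 'tcp_pos': array([ 0.2231, -0.6371,  0.2313]), 'orientation': array([3.0971, 0.5265, 0.    ]), 'contact_force': array([ 0.4894, -0.1624,  0.667 ]), 'moment': array([ 0.0022,  0.0236, -0.0078]), 'gripper_force': 0.0, 'grip_width': 0.08533663254213736}
```

```bash
python3 -c "
import cv2
a=cv2.imread('pics/top0.png')[130:220,200:300];b=cv2.imread('pics/scene0.png')[170:250,195:295]
cv2.imwrite('pics/c0.png',cv2.hconcat([cv2.resize(a,(400,360),interpolation=2),cv2.resize(b,(400,360),interpolation=2)]))"
```

```text
(no output)
```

View pics/c0.png

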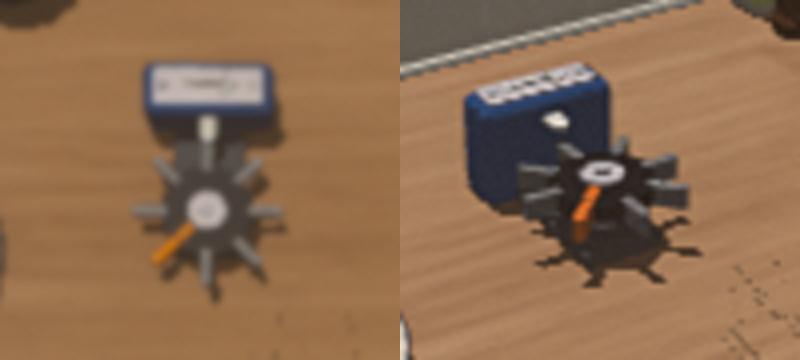

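View pics/top0.png

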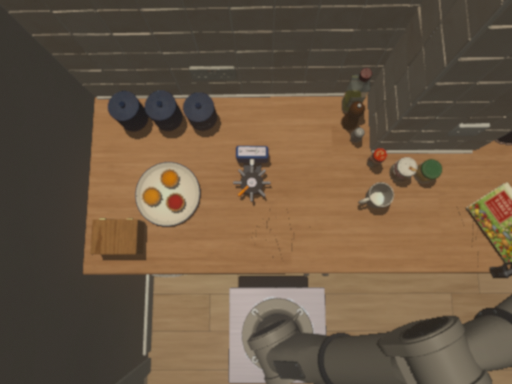

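```bash
cat > fit.py <<'E'
from h import *
from scipy.optimize import least_squares
def pts(x,y,a,j):
    c,s=np.cos(a),np.sin(a); f=lambda u,v,z:np.array([x+c*u-s*v,y+s*u+c*v,z])
    return {"pointer_tip":f(.056,0,.057),"wheel_axis":f(0,0,.038),"tally":f(0,0,0),"orange_tip":f(.06*np.cos(-j),.06*np.sin(-j),.046)}
def fit(j,n=3,free=False):
    ob=[]
    for k in range(n):
        for c in("top","scene"):
            p=r.grab_frame(c)
            for t in("pointer_tip","wheel_axis","tally","orange_tip"):
                d=r.landmark_of(p,t)
                if d and d[0]["conf"]>.4: ob.append((p,t,d[0]["point"]))
    res=lambda q:np.concatenate([proj(p,pts(*q[:3],q[3] if free else j)[t])-uv for p,t,uv in ob])
    s=least_squares(res,[.5,.083,0]+([j] if free else []),loss="soft_l1")
    return s.x,np.sqrt(np.mean(res(s.x)**2)),p
E
python3 - <<'E'
from fit import *
np.set_printoptions(precision=4,suppress=True)
print(fit(-2.356,1)[:2])
q,e,p=fit(-2.356,3,True);print(q,e)
p=r.grab_frame("top");ps=r.grab_frame("scene")
x,y,a,j=q;j=-2.356;out=[]
for P,(r0,c0) in((p,(130,200)),(ps,(165,190))):
    im=cv2.resize(P["pixels"][r0:r0+100,c0:c0+100,::-1],(400,400),interpolation=cv2.INTER_CUBIC)
    dr=lambda u,v,z,col:cv2.circle(im,tuple(int(t) for t in (proj(P,[x+np.cos(a)*u-np.sin(a)*v,y+np.sin(a)*u+np.cos(a)*v,z])-[c0,r0]+.5)*4),3,col,1)
    for k in range(8): t=-j+k*np.pi/4;dr(.0645*np.cos(t),.0645*np.sin(t),.046,(0,0,255) if k==0 else (0,255,0))
    for u in(.078,.124):
        for v in(-.056,.056): dr(u,v,.075,(255,255,0))
    dr(.056,0,.057,(255,0,255)); out.append(im)
cv2.imwrite("pics/ov.png",cv2.hconcat(out))
E
```

```text
(array([ 0.4994,  0.0822, -0.0028]), np.float64(1.4769197701526193))
[ 0.5023  0.0818  0.0089 -2.3788] 1.4446368920644324
```

View pics/ov.png

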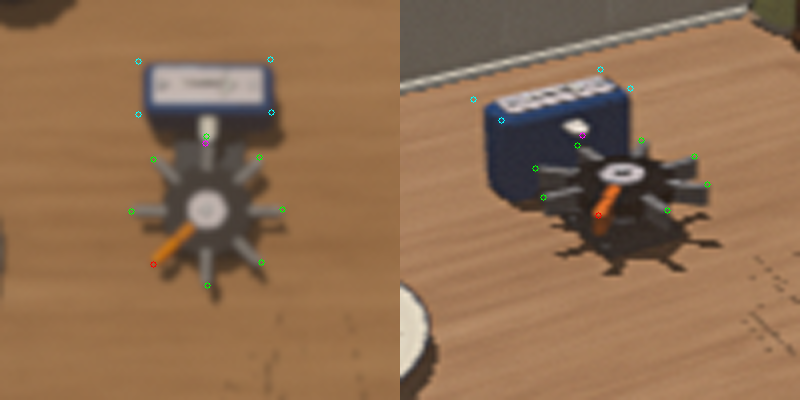

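Request:
apply_moves(rows=[[0.116,-0.156,0,0,0,-0.052],[0.232,-0.312,0,0,0,-0.104],[0.348,-0.468,0,0,0,-0.156],[0.464,-0.624,0,0,0,-0.208],[0.58,-0.78,0,0,0,-0.26]], claw=0)

```text
clock: 3.52
tcp_pos: [0.2959, -0.4037, 0.2316]
orientation: [2.924, 1.147, 0.0]
contact_force: [0.3, -0.1, -0.2]
grip_width: -0.0
gripper_force: 0.0
```

```bash
cat > to.py <<'E'
import sys
from h import *
np.set_printoptions(precision=4,suppress=True)
o=r.get_obs();T=R.from_rotvec(o["orientation"]);M=T.as_matrix()
def goal(x,y,z,psi): # tool y along angle psi, z down
    yy=np.array([np.cos(psi),np.sin(psi),0]);zz=np.array([0,0,-1.]);return np.array([x,y,z]),np.c_[np.cross(yy,zz),yy,zz]
P,G=goal(*map(float,sys.argv[1:5]))
print(o["clock"],o["tcp_pos"],o["contact_force"],o["joints"],o["grip_width"])
print("shift",M.T@(P-o["tcp_pos"])/.25,"turn",R.from_matrix(M.T@G).as_rotvec()/(np.pi/2))
E
python3 to.py .44 .058 .2 -.015
```

```text
3.525 [ 0.2959 -0.4037  0.2316] [ 0.2864 -0.1347 -0.2195] [ 0.9453  0.1966 -0.15    1.9567  0.035   0.9901 -0.044 ] -3.810671254486234e-05
shift [ 1.6785 -0.962   0.1254] turn [ 0.0004  0.0002 -0.5143]
```

Request:
apply_moves(rows=[[0.17,-0.096,0,0,0,-0.052],[0.34,-0.192,0,0,0,-0.104],[0.51,-0.288,0,0,0,-0.156],[0.68,-0.384,0,0,0,-0.208],[0.85,-0.48,0,0,0,-0.257]])

```text
clock: 4.15
tcp_pos: [0.3707, -0.1714, 0.2317]
orientation: [2.634, 1.71, 0.001]
contact_force: [1.7, -0.7, -0.0]
grip_width: -0.0002
gripper_force: 0.0
```

```bash
python3 to.py .44 .058 .1 -.015
```

```text
4.15 [ 0.3707 -0.1714  0.2317] [ 1.72   -0.7299 -0.0217] [ 0.6763  0.0526 -0.4049  2.1277  0.0257  0.9647 -0.1622] -0.00023490307940215018
shift [ 0.9511 -0.1213  0.5263] turn [ 0.0007  0.0003 -0.2575]
```

Request:
apply_moves(rows=[[0.19,-0.024,0,0,0,-0.052],[0.38,-0.048,0,0,0,-0.104],[0.57,-0.072,0.1,0,0,-0.156],[0.76,-0.096,0.3,0,0,-0.208],[0.951,-0.121,0.526,0,0,-0.257]])

```text
clock: 4.78
tcp_pos: [0.4379, 0.0462, 0.1133]
orientation: [2.238, 2.202, 0.004]
contact_force: [1.8, -1.0, 0.4]
grip_width: -0.0002
gripper_force: 0.0
```

```bash
python3 to.py .44 .058 .1 -.015
python3 - <<'E'
from h import *
out=[]
for n in("top","scene"):
    P=r.grab_frame(n);o=r.get_obs();t=o["tcp_pos"]
    u=proj(P,t);c0,r0=int(u[0])-50,int(u[1])-50
    im=cv2.resize(P["pixels"][r0:r0+100,c0:c0+100,::-1],(400,400),interpolation=cv2.INTER_CUBIC)
    cv2.circle(im,tuple(int(v) for v in (u-[c0,r0]+.5)*4),3,(0,0,255),1);out.append(im);print(c0,r0)
cv2.imwrite("pics/near.png",cv2.hconcat(out))
E
```

```text
4.775 [0.4379 0.0462 0.1133] [ 1.8159 -1.0274  0.3599] [ 0.2876  0.3226 -0.6149  2.1734  0.2824  0.7186 -0.5333] -0.00019616146588106602
shift [0.0472 0.0076 0.0534] turn [ 0.0019 -0.0002 -0.0008]
209 148
216 144
```

View pics/near.png

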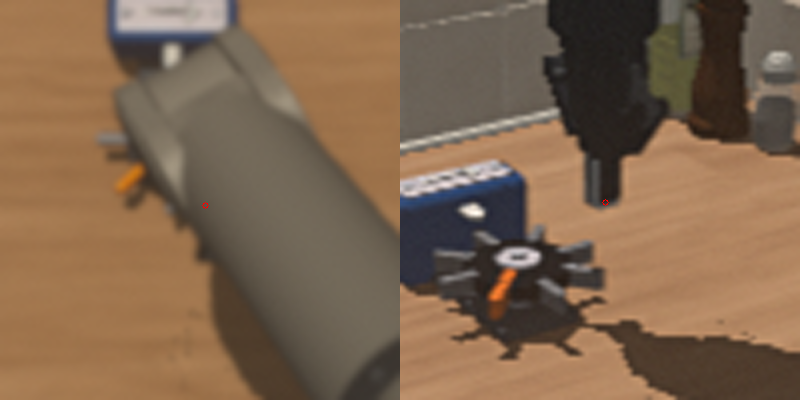

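```bash
python3 to.py .44 .058 .06 -.015
```

```text
4.875 [0.4346 0.0492 0.11  ] [-1.2505  0.0248  0.2943] [ 0.284   0.3297 -0.6171  2.1756  0.2804  0.7193 -0.5318] -0.0003202399841702707
shift [0.0349 0.0228 0.1999] turn [-0.0044 -0.0019  0.0031]
```

Request:
apply_moves(rows=[[0.018,0.012,0.04,0,0,0],[0.035,0.022,0.08,0,0,0],[0.035,0.022,0.12,0,0,0],[0.035,0.022,0.12,0,0,0],[0.035,0.022,0.12,0,0,0]])

```text
clock: 5.5
tcp_pos: [0.4424, 0.0532, 0.0841]
orientation: [2.242, 2.2, 0.0]
contact_force: [-0.2, -0.2, -0.3]
grip_width: 0.0001
gripper_force: 0.0
```

```bash
python3 to.py .44 .058 .027 -.015
```

```text
5.5 [0.4424 0.0532 0.0841] [-0.191  -0.1848 -0.2588] [ 0.2384  0.3828 -0.5831  2.1817  0.341   0.6638 -0.6021] 6.0682985827860594e-05
shift [ 0.0191 -0.0101  0.2284] turn [ 0.0004  0.0002 -0.0025]
```

Request:
apply_moves(rows=[[0.019,-0.01,0.05,0,0,0],[0.019,-0.01,0.1,0,0,0],[0.019,-0.01,0.15,0,0,0],[0.019,-0.01,0.17,0,0,0],[0.019,-0.01,0.17,0,0,0]])

```text
clock: 6.12
tcp_pos: [0.4395, 0.0584, 0.0408]
orientation: [-2.241, -2.201, 0.001]
contact_force: [-1.1, -0.2, -0.2]
grip_width: -0.0
gripper_force: 0.0
```

```bash
python3 to.py .44 .058 .027 -.015
python3 - <<'E'
from h import *
P=r.grab_frame("scene");u=proj(P,r.get_obs()["tcp_pos"]);c0,r0=int(u[0])-60,int(u[1])-60
save(P,"s2.png");cv2.imwrite("pics/s2c.png",cv2.resize(P["pixels"][r0:r0+100,c0:c0+120,::-1],(720,600),interpolation=cv2.INTER_CUBIC))
E
```

```text
6.125 [0.4395 0.0584 0.0408] [-1.1144 -0.1827 -0.177 ] [ 0.173   0.4593 -0.5281  2.21    0.426   0.5705 -0.6919] -2.558668594929022e-06
shift [-0.0016  0.0019  0.0551] turn [-0.0007  0.     -0.0019]
```

View pics/s2c.png

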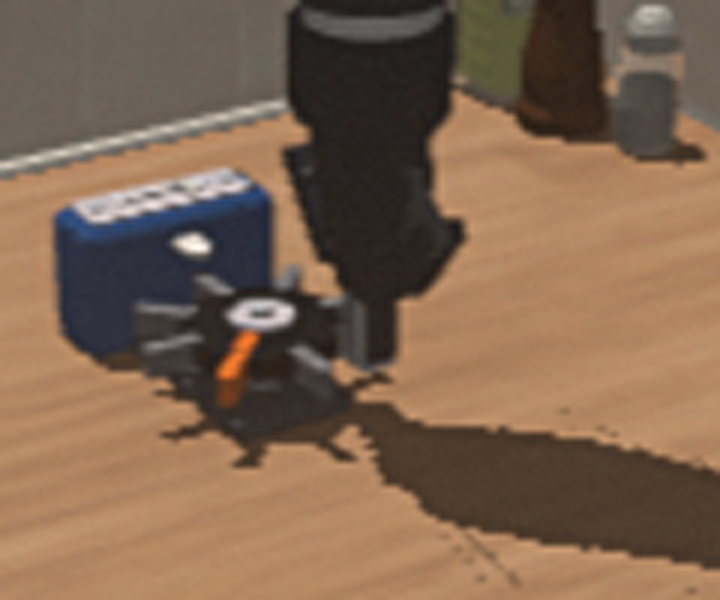

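Request:
apply_moves(rows=[[0,0,0.05,0,0,0],[0.03,0,0.05,0,0,0],[0.06,0,0.05,0,0,0],[0.09,0,0.05,0,0,0],[0.12,0,0.05,0,0,0]])

```text
clock: 6.8
tcp_pos: [0.4408, 0.0887, 0.029]
orientation: [2.242, 2.2, 0.001]
contact_force: [0.2, -1.2, 0.3]
grip_width: 0.0
gripper_force: 0.5
```

```bash
python3 to.py .44 .103 .028 -.015
```

```text
6.8 [0.4408 0.0887 0.029 ] [ 0.1754 -1.2487  0.2753] [ 0.0894  0.4875 -0.5093  2.2028  0.4525  0.5507 -0.7801] 2.8737980007675406e-05
shift [ 0.057  -0.0042  0.004 ] turn [ 0.0005  0.0001 -0.0022]
```

Request:
apply_moves(rows=[[0.02,0,0,0,0,0],[0.04,0,0,0,0,0],[0.06,0,0,0,0,0],[0.06,0,0,0,0,0]])

```text
clock: 7.3
tcp_pos: [0.4407, 0.1039, 0.0289]
orientation: [-2.241, -2.202, -0.001]
contact_force: [1.0, 0.7, 0.8]
grip_width: 0.0001
gripper_force: 0.0
```

```bash
python3 to.py .44 .058 .07 -.015
python3 - <<'E'
from fit import *
P=r.grab_frame("scene");u=proj(P,[.5,.081,.04]);c0,r0=int(u[0])-60,int(u[1])-60
cv2.imwrite("pics/s3c.png",cv2.resize(P["pixels"][r0:r0+100,c0:c0+120,::-1],(720,600),interpolation=cv2.INTER_CUBIC))
for d in r.landmark_of(P,"orange_tip")[:2]:
    X=onz(P,d["point"],.046);print(d["conf"],X,"joint",-np.degrees(np.arctan2(X[1]-.081,X[0]-.501)+.01))
E
```

```text
7.3 [0.4407 0.1039 0.0289] [1.0234 0.7324 0.8244] [ 0.0577  0.4918 -0.5103  2.1955  0.4527  0.5548 -0.81  ] 0.00011220991392939327
shift [-0.1836  0.0005 -0.1647] turn [ 0.0001 -0.0002 -0.0016]
0.69 [0.50086985 0.14242555 0.046     ] joint -90.69436186945185
```

View pics/s3c.png

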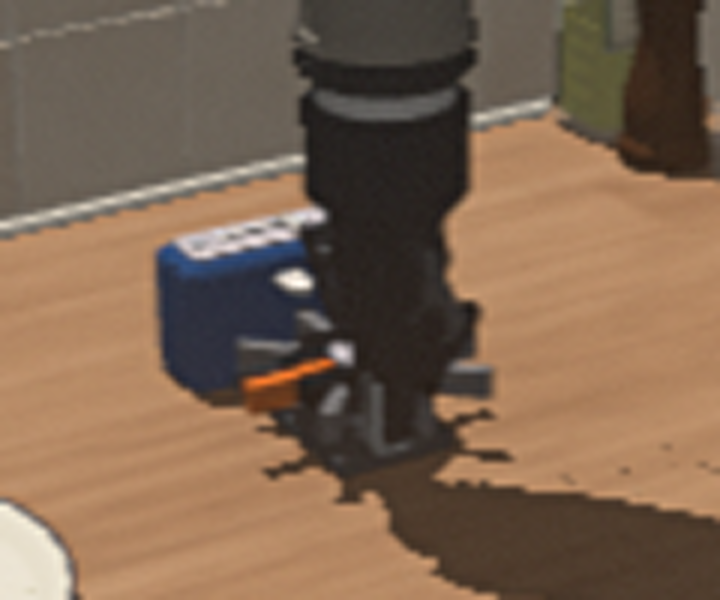

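Request:
apply_moves(rows=[[0,0,-0.08,0,0,0],[0,0,-0.16,0,0,0],[-0.06,0,-0.17,0,0,0],[-0.12,0,-0.17,0,0,0],[-0.184,0,-0.17,0,0,0]])

```text
clock: 8.02
tcp_pos: [0.4395, 0.0561, 0.071]
orientation: [-2.242, -2.2, 0.001]
contact_force: [0.2, -0.6, 1.3]
grip_width: -0.0003
gripper_force: 0.0
```

Request:
apply_moves(rows=[[0,0,0,0,0,0],[0,0,0.06,0,0,0],[0,0,0.12,0,0,0],[0,0,0.17,0,0,0],[0,0,0.17,0,0,0]])

```text
clock: 8.65
tcp_pos: [0.4388, 0.0577, 0.0274]
orientation: [-2.239, -2.201, 0.003]
contact_force: [0.4, -0.0, 0.7]
grip_width: 0.0003
gripper_force: 0.0
```

```bash
python3 to.py .44 .104 .028 -.015
```

```text
8.65 [0.4388 0.0577 0.0274] [ 0.4216 -0.0193  0.7061] [ 0.1538  0.4832 -0.5052  2.2168  0.4496  0.5421 -0.7113] 0.0003045611809737342
shift [ 0.1854  0.0018 -0.0022] turn [-0.0018  0.0001 -0.0013]
```

Request:
apply_moves(rows=[[0.03,0,0,0,0,0],[0.06,0,0,0,0,0],[0.09,0,0,0,0,0],[0.12,0,0,0,0,0],[0.15,0,0,0,0,0]])

```text
clock: 9.28
tcp_pos: [0.4406, 0.096, 0.029]
orientation: [-2.241, -2.201, -0.002]
contact_force: [0.8, 0.2, 0.6]
grip_width: 0.0
gripper_force: 0.0
```

Request:
apply_moves(rows=[[0.02,0,0,0,0,0],[0.035,0,0,0,0,0],[0.035,0,0,0,0,0]])

```text
clock: 9.65
tcp_pos: [0.4406, 0.104, 0.0288]
orientation: [-2.241, -2.202, -0.0]
contact_force: [-0.1, -0.5, -0.2]
grip_width: 0.0003
gripper_force: 0.0
```

Request:
apply_moves(rows=[[0,0,-0.08,0,0,0],[0,0,-0.16,0,0,0],[-0.06,0,-0.17,0,0,0],[-0.12,0,-0.17,0,0,0],[-0.184,0,-0.17,0,0,0]])

```text
clock: 10.28
tcp_pos: [0.4395, 0.0564, 0.071]
orientation: [-2.242, -2.201, 0.001]
contact_force: [-0.2, 1.2, -0.7]
grip_width: 0.0
gripper_force: 0.0
```

Request:
apply_moves(rows=[[0,0,0,0,0,0],[0,0,0,0,0,0],[0,0,0,0,0,0],[0,0,0,0,0,0],[0,0,0,0,0,0]])

```text
clock: 10.9
tcp_pos: [0.4398, 0.0579, 0.0713]
orientation: [-2.241, -2.202, -0.0]
contact_force: [0.7, 0.4, 0.0]
grip_width: 0.0
gripper_force: 0.0
```

```bash
python3 to.py .44 .058 .028 -.015
python3 - <<'E'
from fit import *
P=r.grab_frame("scene");u=proj(P,[.5,.081,.04]);c0,r0=int(u[0])-60,int(u[1])-60
cv2.imwrite("pics/s4c.png",cv2.resize(P["pixels"][r0:r0+100,c0:c0+120,::-1],(720,600),interpolation=cv2.INTER_CUBIC))
for d in r.landmark_of(P,"orange_tip")[:2]:
    X=onz(P,d["point"],.046);print(d["conf"],X,"joint",-np.degrees(np.arctan2(X[1]-.081,X[0]-.501)+.01))
E
```

```text
10.9 [0.4398 0.0579 0.0713] [0.7479 0.4232 0.0013] [ 0.2093  0.4025 -0.5644  2.1939  0.3615  0.6339 -0.6315] 3.181560164820962e-05
shift [0.0003 0.0007 0.1731] turn [ 0.     -0.0001 -0.0017]
0.94 [0.54777587 0.11858549 0.046     ] joint -39.355633211911844
0.45 [0.43600681 0.11251932 0.046     ] joint -154.70126685691983
```

View pics/s4c.png

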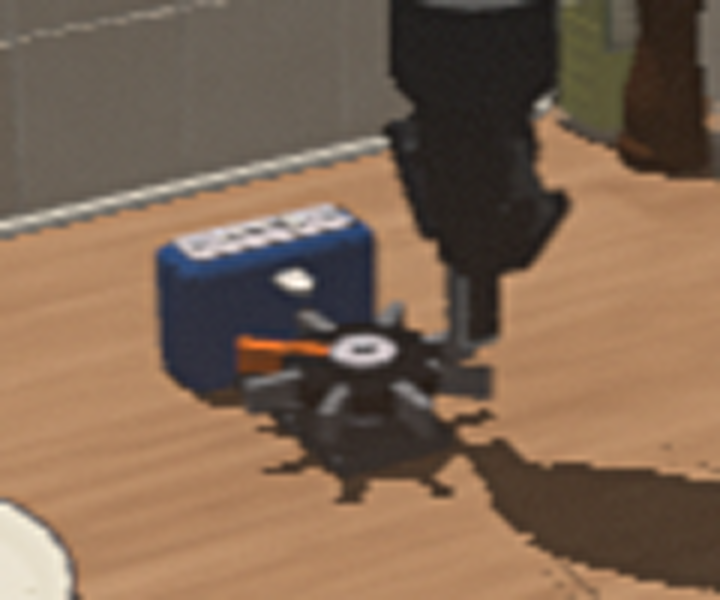

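Request:
apply_moves(rows=[[0,0,0,0,0,0],[0,0,0,0,0,0],[0,0,0,0,0,0],[0,0,0,0,0,0],[0,0,0,0,0,0]])

```text
clock: 11.62
tcp_pos: [0.4398, 0.0576, 0.0713]
orientation: [2.242, 2.201, 0.0]
contact_force: [-0.5, -0.4, -0.9]
grip_width: -0.0001
gripper_force: 0.0
```

Request:
apply_moves(rows=[[0,0,0,0,0,0],[0,0,0.06,0,0,0],[0,0,0.12,0,0,0],[0,0,0.17,0,0,0],[0,0,0.17,0,0,0]])

```text
clock: 12.25
tcp_pos: [0.4388, 0.0576, 0.0274]
orientation: [-2.24, -2.2, 0.003]
contact_force: [-0.1, 0.4, 0.4]
grip_width: 0.0003
gripper_force: 0.0
```

Request:
apply_moves(rows=[[0.03,0,0,0,0,0],[0.06,0,0,0,0,0],[0.09,0,0,0,0,0],[0.12,0,0,0,0,0],[0.15,0,0,0,0,0]])

```text
clock: 12.88
tcp_pos: [0.4406, 0.0963, 0.029]
orientation: [-2.241, -2.201, -0.002]
contact_force: [-0.2, -0.2, 0.3]
grip_width: -0.0001
gripper_force: 0.0
```

Request:
apply_moves(rows=[[0.02,0,0,0,0,0],[0.035,0,0,0,0,0],[0.035,0,0,0,0,0]])

```text
clock: 13.25
tcp_pos: [0.4406, 0.1043, 0.0288]
orientation: [-2.241, -2.202, -0.0]
contact_force: [0.5, 0.2, 0.1]
grip_width: 0.0003
gripper_force: 0.0
```

Request:
apply_moves(rows=[[0,0,-0.08,0,0,0],[0,0,-0.16,0,0,0],[0,0,-0.26,0,0,0],[-0.12,0,-0.4,0,0,0],[-0.25,0,-0.55,0,0,0]])

```text
clock: 13.88
tcp_pos: [0.439, 0.0407, 0.1671]
orientation: [-2.24, -2.202, 0.001]
contact_force: [0.3, -0.8, 0.2]
grip_width: 0.0001
gripper_force: 0.0
```

Request:
apply_moves(rows=[[-0.2,0,0,0,0,0.05],[-0.4,0,0,0,0,0.1],[-0.6,0,0,0,0,0.15],[-0.6,0,0,0,0,0.15],[-0.6,0,0,0,0,0.15]])

```text
clock: 14.5
tcp_pos: [0.4366, -0.1082, 0.1662]
orientation: [-2.484, -1.922, -0.0]
contact_force: [0.5, -0.2, 1.2]
grip_width: 0.0002
gripper_force: 0.0
```

```bash
python3 to.py .44 .058 .028 -.015
python3 - <<'E'
from fit import *
im=[]
for n in("top","scene"):
    P=r.grab_frame(n);u=proj(P,[.5,.081,.04]);c0,r0=int(u[0])-50,int(u[1])-50
    im.append(cv2.resize(P["pixels"][r0:r0+100,c0:c0+100,::-1],(400,400),interpolation=cv2.INTER_CUBIC))
    for d in r.landmark_of(P,"orange_tip")[:2]:
        X=onz(P,d["point"],.046);print(d["conf"],X,"joint",-np.degrees(np.arctan2(X[1]-.081,X[0]-.501)+.01))
cv2.imwrite("pics/s5c.png",cv2.hconcat(im))
E
```

```text
14.5 [ 0.4366 -0.1082  0.1662] [ 0.5328 -0.2475  1.1927] [ 0.5562  0.2308 -0.5071  2.1116  0.1501  0.8333 -0.2947] 0.00016684742600974386
shift [ 0.6469 -0.1535  0.5531] turn [-0.0002 -0.0002 -0.1519]
0.89 [0.56137863 0.07798123 0.046     ] joint 2.289296821302863
0.56 [0.52107037 0.36416071 0.046     ] joint -86.51862520322277
0.56 [0.57326173 0.07372642 0.046     ] joint 5.174851401755159
```

View pics/s5c.png

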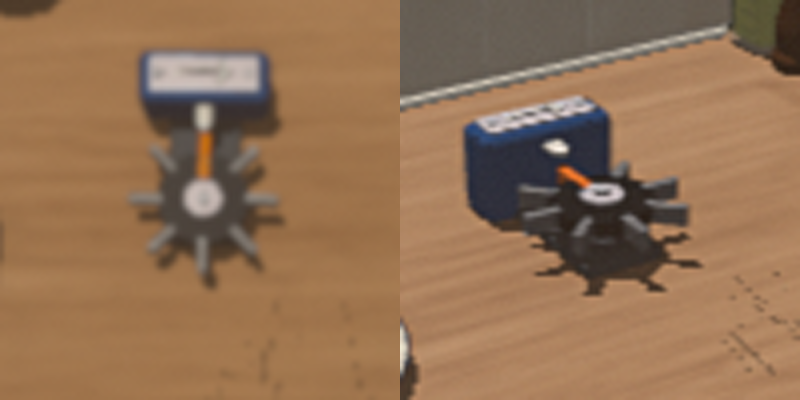

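The orange lobe stands right under the white pointer (top view: orange at (205,155) below the pointer at (204,117)), and the hand is clear.

```bash
python3 -c "
from bench import r
print(r.hand_in())"
```

```text
the job is handed in; nothing more can be done
None
```

The job is handed in: the wheel was flicked clockwise three clicks, resting over a second one click short before the last, and the final pictures show the orange lobe at the white pointer with the hand clear; the verdict was not reported.

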